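# Hold the lapped rail in the bench hook

## Task

Pick up the rail with the stepped tongue and set it flat on the bench hook's board, tongue side down as it lies now, its long side against the fence and its plain end against the stop block. Then press it firmly with one slanting push, down onto the board and into the fence at once, and finish while still holding that push: do not let go. Leave the plain rail and the other things on the bench where they are.

Things in the scene. Friction and masses are not known exactly. Their poses are not given: they have to be found in the camera images.
- hook: Wooden bench hook, screwed to the bench: a board with a fence along its whole +x edge and a stop block at its +y end, which meet in a square corner. Origin on the bench under the board's centre, z up. Board top is 18 mm above the bench; fence and stop rise 22 mm more (tops at 40 mm).
- board: The flat light board of the bench hook, 170 (x) by 240 (y) mm, top 18 mm above the bench; same origin and axes as hook. Rigid.
- fence: The bench hook's fence, a bar 35 mm wide along y; same origin and axes as hook. Its inner face is the plane x = +50 mm, facing -x. Rigid.
- stop: The bench hook's stop block, 30 mm thick; same origin and axes as hook. It stands from x = -40 to +50 mm; its inner face is the plane y = +90 mm, facing -y. Rigid.
- corner (a point): Inner corner where fence, stop block and board top meet (hook x = 50, y = 90, height 18 mm above the bench).
- rail: The wooden rail to be held, about 0.17 kg: a full-height block 42 (x) by 100 (y) by 48 (z) mm, plus at its -y end a half-height tongue 42 by 45 by 24 mm, flush with the underside, so its top is stepped. Origin at the centre of the block's underside. +y points to the plain end and starts within about 45 degrees of the hook's +y.
- rail_center (a point): Centre of the rail's full-height block, 24 mm above its underside, 50 mm from its plain end, 21 mm from each long side. Axes as rail.
- spare: Plain rail without a tongue, 42 (x) by 145 (y) by 48 (z) mm, same wood. Leave it alone. Origin at the centre of its underside.
- spare_center (a point): Centre of the plain rail.
- glue: Small white glue bottle, 40 mm across, 100 mm tall, standing. Leave it alone. Origin at its base.
- offcut: Small offcut block 60 by 45 by 35 mm. Leave it alone. Origin at the centre of its underside.
There are look-alikes about, which are no part of the job. Leave any purple look-alike of the rail alone.

How it is judged (in metres and radians):
On the way, in this order (a step that is already met when the one before it is completed fails the run):
1. the stepped rail is lifted clear of the bench (height (world z) of rail_center above 0.05 m), for 0.1 s.
2. the stepped rail lies on the board in the corner of fence and stop block (x of rail_center in the frame of hook between 0.024 and 0.033 m and y of rail_center in the frame of hook between 0.035 and 0.044 m and z of rail_center in the frame of hook between 0.038 and 0.046 m and angle between rail_center's own z axis and vertical below 0.06 rad and angle between the y axis of rail_center and the y axis of hook, either way round below 0.06 rad), for 0.2 s.
At the end, for the whole second after the job is handed in: The stepped rail is flat on the board and along the fence (0.06 rad), its side within 5 mm of the fence and its plain end within 5 mm of the stop block, at rest, and the fingers press it through the last second: over 6 N on the board, over 3 N on the fence (all of step 2 and contact force between rail and board above 6 N and contact force between rail and fence above 3 N and contact force between the fingers and rail above 3 N and linear speed of rail below 0.01 m/s); the arm keeps its last pose, push and grip.
It fails at once if the plain rail is disturbed (moved over 30 mm) (distance of spare_center from where it was at the start of the episode above 0.03 m).
It fails at once if the glue bottle is disturbed (moved over 30 mm) (distance of glue from where it was at the start of the episode above 0.03 m).
It fails at once if the offcut is disturbed (moved over 30 mm) (distance of offcut from where it was at the start of the episode above 0.03 m).
It also fails if it takes over 38 s, if anything falls off the work surface, if the arm or the gripper's body presses on something with over 40 N, if the wrist force passes 120 N, or if a joint passes its speed limit or range.

## Robot

A 6-joint arm with a two-finger parallel gripper is mounted at the origin on the work surface. World frame = base frame: x ahead of the robot, y to its left, z up, the work surface at z = 0. Lengths are in m, angles in degrees, forces in N, time in s.
With the tool pointing down it reaches from about 0.4 to 0.825 m from the base axis. Payload 7 kg.
Tool frame: the origin (TCP) lies at the centre of the arm's flange, where the gripper is bolted on; the fingertips stand 178 mm ahead of it and the grasp point (between the pads) lies 159 mm ahead of it (tip_reach is the distance from the TCP to the fingertips, in m); z points along the fingers, y is the line along which they close (so a half turn about z gives the same grasp; the last joint's range is limited). The gripper opens to 88 mm and grips with 3 to 60 N. Pads are 19 mm wide; open, the fingers measure 130 mm over their backs; the gripper's body (78 mm by 193 mm) begins 47 mm behind the grasp point.
Start: joints at [-48.982, 20.546, 0.682, 0, -70.136, -16.507], TCP at [0.28, -0.614, 0.405] pointing down, gripper open.
Joint ranges: [-176.03, 176.03], [-82.01, 121.73], [-58.28, 71.71], [-173.87, 95.51], [-174.79, -0.11], [-173.66, 173.66]. Speed limits (degrees/s): [136.94, 136.94, 172.46, 180, 180, 180].

## Interface

Orientations are given as [roll, pitch, yaw] about the fixed x, y, z axes, in that order (R = Rz(yaw) Ry(pitch) Rx(roll)).
In Python, from plant import * gives the robot as it stands.
- The arm moves only by the shell command python3 -m handwheel 'ROWS'. ROWS is JSON, a list of rows, each a list of 7 numbers: the opening, from -1 (shut) to 1 (fully open), then the shift along the tool's x, y, z as a fraction of full scale, then the turn, a rotation vector about the tool's x, y, z as a fraction of full scale. A call has 1 to 5 rows; each row shifts and turns the commanded pose from where the row before left it, along the tool's axes as they then stand; what a row does not reach is not made up. Full scale, the value 1, is 0.025 m for a shift and 6 degrees for a turn. A row lasts 1/8 s, in which the tool goes at most 62.5 mm and 10.7 degrees, less where a joint would pass 70% of its speed; a pose out of reach is approached as far as the arm can. A call with a number of a shift or a turn outside -1 to 1 is refused whole. A call with a gripper value outside its range is refused whole. The fingers move at their own pace and stop on an object; the grip force is fixed at half the most. Time passes only in rows, so rows that do not move let the fingers close. It gives the time, the measured TCP pose, the force, the opening and the grip force at its end, in the units of the state.
- get_obs(): the state, without advancing time (a new reading comes with each control period).
- snapshot(name): name is "scene" or "top"; returns a dict with "color" (384x512x3 uint8, red, green, blue), "fx", "fy", "cx", "cy" (pixels), "k1" (the pictures are not rectified: a ray, as slopes to the right and down, at radius r is drawn at 1 + k1 r^2 times it, then the intrinsics apply), "R" (3x3) and "t" (3): a world point X has camera coordinates R X + t. Camera axes: x right, y down, z forward; pixel columns grow to the right and rows downward; lengths in m; the calibration is good to about 2 mm. A picture is of the moment at which its call begins. There is no depth.
- close_job(): hands the job in; it is judged then, once.
The state is a dict: "clock": time; "joint_pos": joint angles; "qvel": joint speeds; "tau": joint torques, N m; "tool_pos": TCP position; "orientation": TCP orientation; "force": force on the tool from outside, world axes, zero at the start; "moment": the same for the moment, N m; "opening": finger opening in m; "gripper_force": force on a finger pad.
Only numpy, scipy, OpenCV 4.12 (cv2) and the standard library are available. Lean on these libraries where they do the work, as an engineer would, in place of code of your own. Each camera call takes 0.05 s, during which the arm holds its last target. There are 200 camera calls.

## Working session

There is one attempt and no reset: what is moved stays moved. The work goes in short steps, Python scripts to look and compute and a shell command to move; the robot and the scene stay as the last step left them, time stands still between calls to the robot, and variables do not carry over. Pictures are saved under pics/ and viewed, at most 10 in all, crops included, and the job is handed in when it is done.

```bash
ls; mkdir -p pics; python3 - <<'E'
from plant import *
import cv2
o=get_obs();print({k:o[k] for k in('clock','tool_pos','orientation','opening','force')})
for n in('scene','top'):
    s=snapshot(n);cv2.imwrite(f'pics/{n}0.png',s['color'][:,:,::-1]);print(n,s['fx'],s['k1'],s['R'],s['t'])
E
```

```text
pics
{'clock': 0.0, 'tool_pos': array([ 0.27996115, -0.61397444,  0.40370321]), 'orientation': array([ 1.79902556e+02, -7.47890794e-03, -1.55497270e+02]), 'opening': 0.0875056117371407, 'force': array([-0.96048223,  0.32519011, -0.14780451])}
scene 406.79224273999 0.003506711148795448 [[-0.00576168  0.99980446 -0.01891678]
 [ 0.76842105 -0.00767892 -0.63989852]
 [-0.63991866 -0.01822294 -0.76822655]] [ 0.07299778 -0.36817556  1.74987614]
top 476.98071470350044 -0.09285944798506883 [[-0.02006318 -0.99967243 -0.01589027]
 [-0.99330072  0.02173935 -0.11349487]
 [ 0.11380314  0.01350675 -0.9934115 ]] [-0.0462523   0.54228092  1.82039002]
```

View pics/scene0.png

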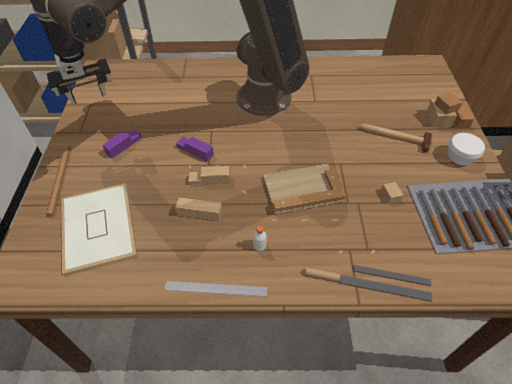

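View pics/top0.png

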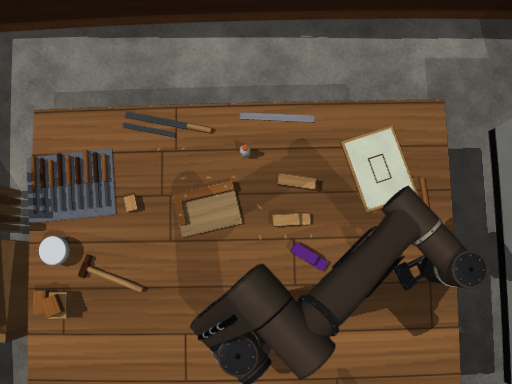

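The scene view shows the stepped rail at (209,175), its tongue to the left (-y). The plain rail is at (198,209), the hook at (303,188) and the glue bottle at (260,239). In the top view the rail is at (292,220) and the hook at (210,210). Next I'll enlarge both.

```bash
python3 - <<'E'
import cv2,numpy as np
t=cv2.imread('pics/top0.png')[165:265,165:330];s=cv2.imread('pics/scene0.png')[150:225,165:355]
a=cv2.resize(t,None,fx=4,fy=4,interpolation=cv2.INTER_CUBIC)
b=cv2.resize(s,None,fx=4,fy=4,interpolation=cv2.INTER_CUBIC)
cv2.imwrite('pics/ct.png',a);cv2.imwrite('pics/cs.png',b)
E
```

```text
(no output)
```

View pics/ct.png

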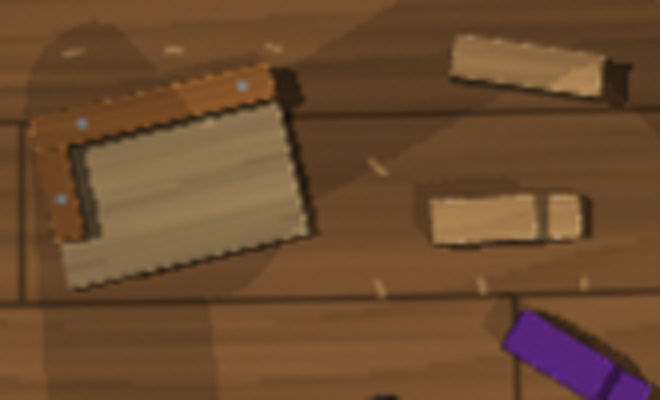

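View pics/cs.png

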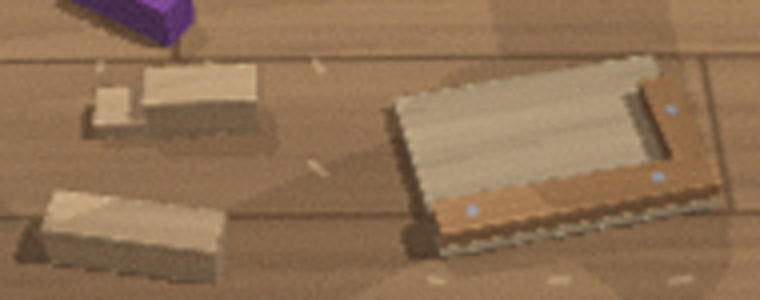

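The crops show the stepped rail's block top with corners at about (430,199) to (540,240), and its tongue on the right. The hook's fence is along the top edge and the stop is on the left. I'll measure the rail and hook poses from both views.

```bash
cat > h.py <<'E'
from plant import *
import numpy as np, cv2
def ray(s,uv,z):
    K=np.array([[s['fx'],0,s['cx']],[0,s['fy'],s['cy']],[0,0,1]])
    p=cv2.undistortPoints(np.array(uv,float).reshape(-1,1,2),K,np.array([s['k1'],0,0,0]))[:,0]
    C=-s['R'].T@s['t']; d=np.c_[p,np.ones(len(p))]@s['R']
    return C+d*((np.asarray(z,float)-C[2])/d[:,2])[:,None]
def fit(L,W):
    L=np.array(L,float);W=W[:,:2];l=L-L.mean(0);w=W-W.mean(0)
    a=np.arctan2((l[:,0]*w[:,1]-l[:,1]*w[:,0]).sum(),(l*w).sum())
    R=np.array([[np.cos(a),-np.sin(a)],[np.sin(a),np.cos(a)]])
    o=W.mean(0)-R@L.mean(0);return o,np.degrees(a),np.linalg.norm(W-(L@R.T+o),axis=1)*1e3
E
python3 - <<'E'
from h import *
np.set_printoptions(precision=4,suppress=True)
t=snapshot('top');s=snapshot('scene')
ct=lambda p:(np.array(p)+.5)/4-.5+[165,165]
cs=lambda p:(np.array(p)+.5)/4-.5+[165,150]
def go(n,cam,px,z,L):
    W=ray(cam,px,z);print(n,*fit(np.array(L)/1e3,W))
    return W
H=[(-85,-120),(-85,120),(85,-120),(85,120)]
go('hook top',t,ct([(310,236),(75,290),(272,66),(30,120)]),[.018,.018,.04,.04],H)
go('hook scene',s,cs([(395,98),(655,57),(440,236),(722,188),(435,203)]),[.018,.018,.04,.04,.04],H+[(50,-120)])
B=[(21,50),(21,-50),(-21,-50),(-21,50)]
go('rail top',t,ct([(430,199),(538,195),(540,240),(434,245)]),[.048]*4,B)
go('rail scene',s,cs([(144,104),(256,100),(256,64),(144,68)]),[.048]*4,[(21,-50),(21,50),(-21,50),(-21,-50)])
print(get_obs()['clock'])
E
```

```text
hook top [0.5104 0.1232] 11.88623380687487 [1.8434 3.6529 1.7882 1.4475]
hook scene [0.5151 0.1237] 11.35508846967218 [1.0577 0.2891 1.0958 1.5588 3.0842]
rail top [ 0.4621 -0.1791] 1.3249202705522014 [2.4092 1.4603 1.2358 1.0099]
rail scene [ 0.4623 -0.1818] 2.276001807196352 [1.9225 1.2277 1.0011 0.3301]
0.2
```

```bash
python3 -m handwheel '[[1,0,0,0,0,0,-1],[1,0,0,0,0,0,-1],[1,0,0,0,0,0,-1],[1,0,0,0,0,0,-1],[1,0,0,0,0,0,-1]]' && python3 -m handwheel '[[1,0,0,0,0,0,-1],[1,0,0,0,0,0,-1],[1,0,0,0,0,0,-1],[1,0,0,0,0,0,-1],[1,0,0,0,0,0,-1]]' && python3 -m handwheel '[[1,0,0,0,0,0,-1],[1,0,0,0,0,0,-0.2],[1,-1,-0.5,0,0,0,0],[1,-1,-0.5,0,0,0,0]]'
```

```text
clock: 0.82
tool_pos: [0.28, -0.6141, 0.4044]
orientation: [180.0, 0.0, -125.3]
force: [0.4, 0.1, 0.2]
opening: 0.0876
gripper_force: 0.0
clock: 1.45
tool_pos: [0.28, -0.6141, 0.4044]
orientation: [180.0, 0.0, -95.3]
force: [-0.5, -0.5, -0.0]
opening: 0.0879
gripper_force: 0.0
clock: 1.95
tool_pos: [0.3036, -0.563, 0.4042]
orientation: [180.0, 0.0, -88.4]
force: [0.1, 0.3, 0.3]
opening: 0.0877
gripper_force: 0.0
```

```bash
python3 -m handwheel '[[1,-0.98,-0.45,0.2,0,0,0],[1,-0.98,-0.45,0.2,0,0,0],[1,-0.98,-0.45,0.2,0,0,0],[1,-0.98,-0.45,0.2,0,0,0],[1,-0.98,-0.45,0.2,0,0,0]]' && python3 -m handwheel '[[1,-0.98,-0.45,0.2,0,0,0],[1,-0.98,-0.45,0.2,0,0,0],[1,-0.98,-0.45,0.2,0,0,0],[1,-0.98,-0.45,0.2,0,0,0],[1,-0.98,-0.45,0.2,0,0,0]]' && python3 -m handwheel '[[1,-0.98,-0.45,0.2,0,0,0],[1,-0.98,-0.45,0.2,0,0,0],[1,-0.98,-0.45,0.2,0,0,0],[1,-0.98,-0.45,0.2,0,0,0],[1,0,0,0,0,0,0]]'
python3 - <<'E'
from h import *
s=snapshot('scene');cv2.imwrite('pics/s1.png',cv2.resize(s['color'][90:240,120:320,::-1],None,fx=4,fy=4,interpolation=cv2.INTER_CUBIC))
E
```

```text
clock: 2.58
tool_pos: [0.3563, -0.4384, 0.3795]
orientation: [-180.0, -0.0, -88.4]
force: [0.9, 0.6, 0.6]
opening: 0.0876
gripper_force: 0.0
clock: 3.2
tool_pos: [0.4089, -0.3144, 0.3546]
orientation: [-180.0, -0.0, -88.4]
force: [0.4, -0.2, 0.2]
opening: 0.0875
gripper_force: 0.0
clock: 3.82
tool_pos: [0.4511, -0.2147, 0.3345]
orientation: [180.0, 0.0, -88.3]
force: [0.9, -0.4, -0.2]
opening: 0.0876
gripper_force: 0.0
```

View pics/s1.png

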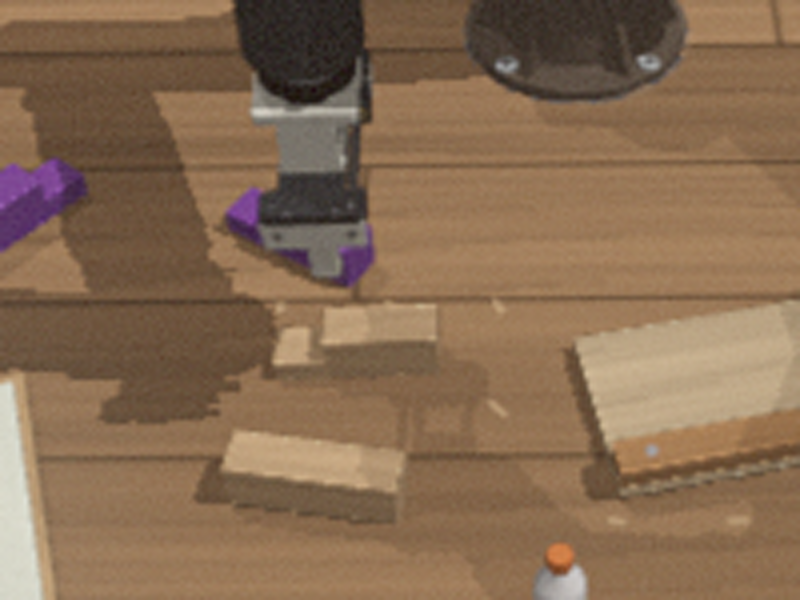

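```bash
python3 -m handwheel '[[1,-0.98,-0.49,0.5,0,0,0],[1,0,0,1,0,0,0],[1,0,0,1,0,0,0],[1,0,0,1,0,0,0],[1,0,0,1,0,0,0]]' && python3 -m handwheel '[[1,0,0,0.66,0,0,0],[1,0,0,0,0,0,0],[1,0,0,0,0,0,0]]'
python3 - <<'E'
from h import *
s=snapshot('scene');cv2.imwrite('pics/s2.png',cv2.resize(s['color'][120:240,150:290,::-1],None,fx=5,fy=5,interpolation=cv2.INTER_CUBIC))
E
```

```text
clock: 4.5
tool_pos: [0.4621, -0.1917, 0.2217]
orientation: [-180.0, -0.0, -88.4]
force: [-0.1, 0.8, -0.1]
opening: 0.0876
gripper_force: 0.0
clock: 4.88
tool_pos: [0.4624, -0.1914, 0.2063]
orientation: [-180.0, -0.0, -88.3]
force: [-0.2, 0.8, 0.5]
opening: 0.0876
gripper_force: 0.0
```

View pics/s2.png

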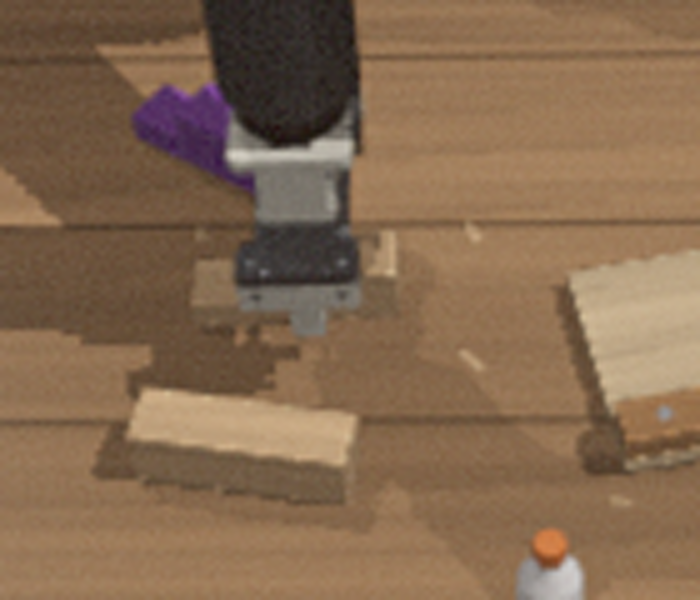

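The gripper straddles the block: the near finger is at (310,320), in front of the rail, and the plain rail is well clear. Close and lift.

```bash
python3 -m handwheel '[[-1,0,0,0,0,0,0],[-1,0,0,0,0,0,0],[-1,0,0,0,0,0,0],[-1,0,0,0,0,0,0],[-1,0,0,0,0,0,0]]' && python3 -m handwheel '[[-1,0,0,0,0,0,0],[-1,0,0,-0.5,0,0,0],[-1,0,0,-1,0,0,0],[-1,0,0,-1,0,0,0],[-1,0,0,-1,0,0,0]]'
```

```text
clock: 5.55
tool_pos: [0.4622, -0.191, 0.2057]
orientation: [180.0, -0.0, -88.3]
force: [-0.3, -0.6, -1.2]
opening: 0.0433
gripper_force: 0.0
clock: 6.18
tool_pos: [0.4619, -0.191, 0.2946]
orientation: [-180.0, 0.0, -88.3]
force: [0.2, -0.3, -1.5]
opening: 0.0417
gripper_force: 30.0
```

```bash
python3 -m handwheel '[[-1,-0.6,-0.14,0,0,0,0],[-1,-0.97,-0.22,0,0,0,0],[-1,-0.97,-0.22,0,0,0,0],[-1,-0.97,-0.22,0,0,0,0],[-1,-0.97,-0.22,0,0,0,0]]' && python3 -m handwheel '[[-1,-0.97,-0.22,0,0,0,0],[-1,-0.97,-0.22,0,0,0,0],[-1,-0.97,-0.22,0,0,0,0],[-1,-0.97,-0.22,0,0,0,0],[-1,-0.97,-0.22,0,0,0,0]]' && python3 -m handwheel '[[-1,-0.97,-0.22,0,0,0,0],[-1,-0.97,-0.22,0,0,0,0],[-1,-0.97,-0.22,0,0,0,0],[-1,-0.97,-0.22,0,0,0,0],[-1,-0.3,-0.06,0,0,0,-0.65]]' && python3 -m handwheel '[[-1,0,0,0,0,0,-0.5],[-1,0,0,0,0,0,-0.5],[-1,0,0,0,0,0,0],[-1,0,0,0,0,0,0]]'
python3 - <<'E'
from h import *
a=[]
for n,(r,c) in {'top':((150,250),(160,280)),'scene':((110,230),(240,360))}.items():
    s=snapshot(n);cv2.imwrite(f'pics/{n}3.png',s['color'][:,:,::-1]);a.append(cv2.resize(s['color'][r[0]:r[1],c[0]:c[1],::-1],(400,400*(r[1]-r[0])//(c[1]-c[0])),interpolation=cv2.INTER_CUBIC))
h=max(x.shape[0] for x in a)
cv2.imwrite('pics/c3.png',np.hstack([cv2.copyMakeBorder(x,0,h-x.shape[0],0,0,0) for x in a]))
E
```

```text
clock: 6.8
tool_pos: [0.484, -0.077, 0.2925]
orientation: [179.9, 0.0, -88.3]
force: [-0.3, -0.0, -2.6]
opening: 0.0418
gripper_force: 30.0
clock: 7.42
tool_pos: [0.5077, 0.045, 0.2924]
orientation: [179.9, -0.0, -88.3]
force: [0.5, -0.2, -1.7]
opening: 0.0424
gripper_force: 30.0
clock: 8.05
tool_pos: [0.5289, 0.1509, 0.2929]
orientation: [180.0, -0.0, -84.3]
force: [0.8, -0.2, -2.3]
opening: 0.0417
gripper_force: 30.0
clock: 8.55
tool_pos: [0.5286, 0.1492, 0.293]
orientation: [180.0, -0.0, -78.5]
force: [0.2, -0.0, -2.5]
opening: 0.0416
gripper_force: 30.0
```

View pics/c3.png

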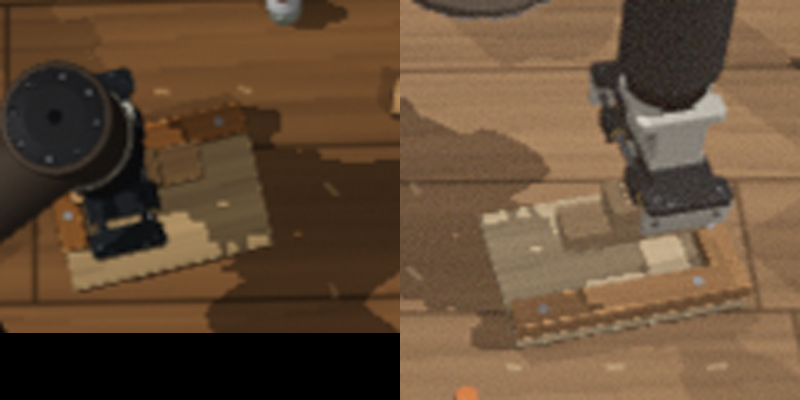

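The rail is held level over the board, with the tongue towards the open end and clear of the fence and stop. Lower it to just above the board.

```bash
python3 -m handwheel '[[-1,0,0,0.8,0,0,0],[-1,0,0,0.8,0,0,0],[-1,0,0,0.8,0,0,0],[-1,0,0,0.25,0,0,0],[-1,0,0,0,0,0,0]]'
python3 -m handwheel '[[-1,0,0,0.1,0,0,0],[-1,0,0,0,0,0,0]]'
```

```text
clock: 9.28
tool_pos: [0.5287, 0.1489, 0.2269]
orientation: [180.0, -0.0, -78.4]
force: [-0.3, -1.3, -1.9]
opening: 0.0416
gripper_force: 30.0
clock: 9.52
tool_pos: [0.5287, 0.1489, 0.2249]
orientation: [-180.0, 0.0, -78.4]
force: [-0.7, 0.3, -2.1]
opening: 0.0421
gripper_force: 30.0
```

```bash
python3 -m handwheel '[[-1,-0.12,0,0,0,0,0],[-1,-0.08,0,0,0,0,0],[-1,0,0,0,0,0,0]]'; python3 -m handwheel '[[-1,0,-0.12,0,0,0,0],[-1,0,-0.08,0,0,0,0],[-1,0,0,0,0,0,0]]'
```

```text
clock: 9.9
tool_pos: [0.5276, 0.154, 0.2245]
orientation: [-180.0, 0.0, -78.4]
force: [0.5, 0.4, -2.1]
opening: 0.0418
gripper_force: 30.0
clock: 10.28
tool_pos: [0.5327, 0.1548, 0.2244]
orientation: [-180.0, -0.0, -78.4]
force: [-0.5, 0.1, -0.9]
opening: 0.042
gripper_force: 30.0
```

Neither wall has been touched yet, so creep on towards the stop first.

```bash
for i in 1 2 3; do :; done; python3 -m handwheel '[[-1,-0.06,0,0,0,0,0],[-1,0,0,0,0,0,0]]' | grep -E 'pos|force:'; python3 -m handwheel '[[-1,-0.04,0,0,0,0,0],[-1,0,0,0,0,0,0]]'| grep -E 'pos|force:'; python3 -m handwheel '[[-1,0,-0.06,0,0,0,0],[-1,0,0,0,0,0,0]]'| grep -E 'pos|force:';python3 -m handwheel '[[-1,0,-0.04,0,0,0,0],[-1,0,0,0,0,0,0]]'| grep -E 'pos|force:'
```

```text
tool_pos: [0.5321, 0.1563, 0.2244]
force: [0.7, -0.6, -1.4]
gripper_force: 30.0
tool_pos: [0.5319, 0.1573, 0.2244]
force: [-0.9, -0.1, -1.6]
gripper_force: 30.0
tool_pos: [0.5336, 0.1575, 0.2244]
force: [0.3, 0.3, -1.2]
gripper_force: 30.0
tool_pos: [0.5344, 0.1576, 0.2244]
force: [-0.3, -0.9, -2.2]
gripper_force: 30.0
```

```bash
python3 -m handwheel '[[-1,-0.04,0,0,0,0,0],[-1,0,0,0,0,0,0]]' | grep -E 'pos|force:'; python3 -m handwheel '[[-1,0,-0.04,0,0,0,0],[-1,0,0,0,0,0,0]]'| grep -E 'pos|force:';python3 -m handwheel '[[-1,-0.04,0,0,0,0,0],[-1,0,0,0,0,0,0]]' | grep -E 'pos|force:';  python3 -m handwheel '[[-1,0,-0.04,0,0,0,0],[-1,0,0,0,0,0,0]]'| grep -E 'pos|force:'
```

```text
tool_pos: [0.5342, 0.1586, 0.2244]
force: [1.0, -0.8, -0.8]
gripper_force: 30.0
tool_pos: [0.5346, 0.1586, 0.2242]
force: [-5.3, -0.5, 0.7]
gripper_force: 30.0
tool_pos: [0.5346, 0.159, 0.2242]
force: [-2.6, -5.8, 0.8]
gripper_force: 30.0
tool_pos: [0.5349, 0.1591, 0.2241]
force: [-7.3, -4.2, 3.2]
gripper_force: 30.0
```

Both walls are touched. Now one slanting push, down and into the fence together.

```bash
python3 -m handwheel '[[-1,0,-0.03,0.06,0,0,0],[-1,0,0,0,0,0,0]]' | grep -E 'pos|ori|force:'; python3 -m handwheel '[[-1,0,-0.03,0.06,0,0,0],[-1,0,0,0,0,0,0],[-1,0,0,0,0,0,0]]'| grep -E 'pos|ori|force:'
```

```text
tool_pos: [0.535, 0.1591, 0.2237]
orientation: [179.8, -0.1, -78.4]
force: [-14.3, -4.6, 16.4]
gripper_force: 30.0
tool_pos: [0.5351, 0.1592, 0.2235]
orientation: [179.7, -0.1, -78.4]
force: [-22.8, -4.1, 33.4]
gripper_force: 30.0
```

```bash
python3 -m handwheel '[[-1,0,0.02,-0.04,0,0,0],[-1,0,0,0,0,0,0],[-1,0,0,0,0,0,0],[-1,0,0,0,0,0,0]]'; python3 -m handwheel '[[-1,0,0,0,0,0,0],[-1,0,0,0,0,0,0],[-1,0,0,0,0,0,0],[-1,0,0,0,0,0,0],[-1,0,0,0,0,0,0]]'
python3 - <<'E'
from h import *
a=[]
for n,(r,c) in {'top':((150,250),(160,280)),'scene':((110,230),(240,360))}.items():
    s=snapshot(n);a.append(cv2.resize(s['color'][r[0]:r[1],c[0]:c[1],::-1],(400,400*(r[1]-r[0])//(c[1]-c[0])),interpolation=cv2.INTER_CUBIC))
h=max(x.shape[0] for x in a)
cv2.imwrite('pics/c4.png',np.hstack([cv2.copyMakeBorder(x,0,h-x.shape[0],0,0,0) for x in a]))
E
```

```text
clock: 13.4
tool_pos: [0.535, 0.1591, 0.2235]
orientation: [179.7, -0.1, -78.4]
force: [-16.4, -4.1, 21.3]
opening: 0.0418
gripper_force: 30.0
clock: 14.02
tool_pos: [0.535, 0.1591, 0.2235]
orientation: [179.7, -0.1, -78.4]
force: [-17.3, -3.8, 22.1]
opening: 0.0419
gripper_force: 30.0
```

View pics/c4.png

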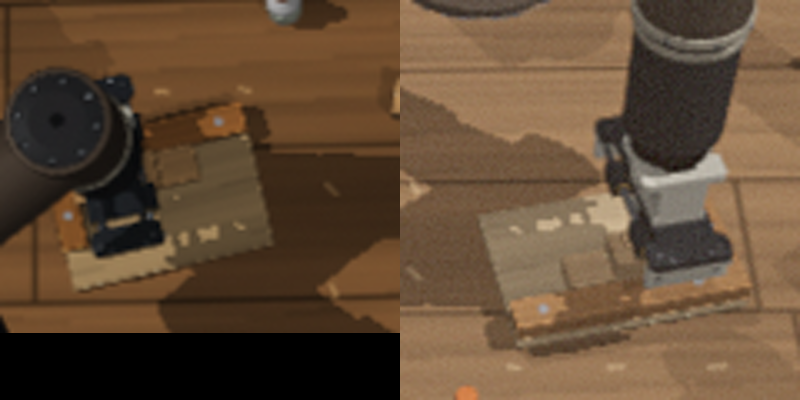

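The rail lies along the fence with its tongue flush against it, at (175,165) in the top view and (590,265) in the scene view. The computed rail centre is about (0.029, 0.041) in the hook frame, with its underside at the board height of 0.018. The push holds steady at about 22 N down and 17 N into the fence, so I'm handing in.

```bash
python3 -c "
from plant import *
print(close_job())"
```

```text
the job is handed in; nothing more can be done
None
```

I handed the job in with the stepped rail flat on the board, against the fence and stop block, and the gripper still pressing at a steady 22 N down and about 17 N into the fence; no verdict came back.

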